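# Get the fine sharpening stone out of its sliding-lid box

### The job

On the joiner's bench, slide the green lid of the wooden sharpening-stone box out along its grooves until it is free, and lay it flat on the open bench top, handle up. Then take the pale fine stone out of the box and set it lengthwise and centred on the narrow rubber-topped rest, flat between the two brass stops. Let neither the stone nor the lid drop, leave the dark coarse stone in its place in the box, and do not disturb the chisel, the oil can or the offcut.

Things in the scene. Friction and masses are not known exactly. Their poses are not given: they have to be found in the camera images.
- stone_box: Wooden box fixed to the bench, 180 (its x) x 136 (its y) x 60 mm high; origin at the centre of its underside, z up. End walls 8 mm thick, side walls 12, floor 8; inside 164 x 112 mm. The lid runs in grooves in both long sides, under 4 mm thick lips 108 mm apart, so it cannot be lifted: it only slides out along the box's -x.
- box_mouth (a point): Middle of the top of the box's low end wall (45 mm high), 86 mm along -x from the box's origin; axes as the box. The lid leaves over this end, which faces roughly to the robot's right (world -y); the other end (52 mm high) is closed. The lid is free of the grooves once it has slid 172 mm from fully shut.
- box_in (a point): Centre of the box's inner floor, 8 mm above the bench; axes as the box. The stones lie across the box (length along its y), centred 33 mm either side of here along x, on two bearers 12 mm wide that run along x at y = +-38 mm, tops 20 mm above the bench, with ribs 5 mm higher beside the stones. Between the bearers is free room down to the floor.
- lid_grip (a point): Handle of the lid: a dark upright wooden bar across the lid's middle, 14 mm thick (x), 70 mm long (y), standing 34 mm above the board. This point is in the bar over the lid's centre, 24 mm above the board's top, 30 mm above its underside; z up, axes parallel to the box's. Fully shut it is at x = -3 mm, y = 0, z = 77 mm in the box's frame.
- lid: The lid: a loose green-painted wooden board 170 (its x) x 120 (its y) x 6 mm, about 0.13 kg; origin at the centre of its underside, axes as lid_grip. It starts shut or up to 15 mm open. Its play in the grooves is 2 mm to each side and 3 mm in height; it slides with slight friction.
- fine_center (a point): Fine sharpening stone, pale cream block 32 (its x) x 90 (its y) x 24 mm high, about 0.16 kg; this point is its centre. It is in either of the two places in the box, so it lies 32 mm above the bench at the start. Its y axis runs along its length, as the box's y at the start.
- fine: The same fine stone; origin at the centre of its underside.
- coarse_center (a point): Coarse sharpening stone, dark grey, same size as the fine one; its centre. It lies in the other place in the box and stays there. In the box each stone has 34 mm of free room towards the other stone, 33 mm towards the end wall and 9 mm to the lip at each end.
- rest_top (a point): Stone rest fixed to the bench: plywood base 190 x 100 x 12 mm with a narrow wooden rail along its x, 28 mm wide. The rail's black rubber top is 33 mm above the bench, 110 mm long between two brass stops (8 mm thick, 9 mm higher than the rubber). Point: centre of the rubber top, z up. The stone is wider than the rail, so fingers have room beside it.
- chisel_mid (a point): Chisel lying on the bench, 240 mm long, wooden handle and steel blade; point at its middle, 13 mm up. Loose, to be left alone.
- oil_can: Green upright can, 52 mm across and 100 mm high; origin at the centre of its underside. Loose, to be left alone.
- offcut: Dark wooden offcut 75 x 45 x 28 mm; origin at the centre of its underside. Loose, to be left alone.
Not all that is in view belongs to the job. There is more than one size of the lid; the one meant has the size given above.

How it is judged:
By the outcome, as a careful person would: the job done as asked, in the order asked, and still so for the second after the job is handed in, with the robot touching nothing.
It also fails if it takes over 54 s, if anything falls off the work surface, if the arm or the gripper's body presses on something with over 40 N, if the wrist force passes 120 N, or if a joint passes its speed limit or range.

### The arm

A 6-joint arm with a two-finger parallel gripper is mounted at the origin on the work surface. World frame = base frame: x ahead of the robot, y to its left, z up, the work surface at z = 0. Lengths are in mm, angles in rad, forces in N, time in s.
With the tool pointing down it reaches from about 300 to 875 mm from the base axis. Payload 6.4 kg.
Tool frame: the origin (TCP) lies at the centre of the arm's flange, where the gripper is bolted on; the fingertips stand 173 mm ahead of it and the grasp point (between the pads) lies 155 mm ahead of it; z points along the fingers, y is the line along which they close (so a half turn about z gives the same grasp; the last joint's range is limited). The gripper opens to 85 mm and grips with 20 to 120 N. Pads are 22 mm wide; open, the fingers measure 114 mm over their backs; the gripper's body (76 mm by 85 mm) begins 54 mm behind the grasp point. The pads swing forward as they close: fully open they stand 13 mm farther back than shut.
Start: joints at [-1.51, 0.181, 1.607, -0, 1.354, -0.206], TCP at [151.612, -554.668, 404.688] pointing down, gripper open.
Joint ranges: [-2.99, 2.99], [-0.89, 2.07], [0.3, 2.58], [-1.14, 4.28], [0, 2.63], [-3.12, 3.12]. Speed limits (rad/s): [2.57, 2.57, 3.01, 3.14, 3.14, 3.14].

### API

Orientations are given as a unit quaternion [x, y, z, w].
In Python, from plant import env, imaging gives the robot as it stands.
- The arm moves only by the shell command python3 -m crank 'ROWS'. ROWS is JSON, a list of rows, each an object with "travel": the shift along the tool's x, y, z in cm, a list of three; "dr": the turn, a rotation vector about the tool's x, y, z in rad, a list of three; "fingers": the closure, from 0 (fully open) to 1 (shut). A call has 1 to 8 rows; each row shifts and turns the commanded pose from where the row before left it, along the tool's axes as they then stand; what a row does not reach is not made up. A row lasts 1/8 s, in which the tool goes at most 62.5 mm and 10.7 degrees, less where a joint would pass 70% of its speed; a pose out of reach is approached as far as the arm can. A call with a gripper value outside its range is refused whole. The fingers move at their own pace and stop on an object; the grip force is fixed at half the most. Time passes only in rows, so rows that do not move let the fingers close. It gives the time, the measured TCP pose, the force, the opening and the grip force at its end, in the units of the state.
- env.get_obs(): the state, without advancing time (a new reading comes with each control period).
- imaging.camera(name): name is "side" or "top" or "wrist"; returns a dict with "image" (384x512x3 uint8, blue, green, red), "mtx" (3x3 intrinsics, pixels), "rvec" (rotation vector, rad) and "tvec" (3), from world to camera coordinates, as OpenCV has them. Camera axes: x right, y down, z forward; pixel columns grow to the right and rows downward; lengths in mm; the calibration is good to about 2 mm. A picture is of the moment at which its call begins. There is no depth.
- env.sign_off(): hands the job in; it is judged then, once.
Trained networks look in the newest picture that a camera, given by its name, has taken for a name from the list of things; names that differ only in an ending like _2 or _b are one class to them, and where a whole thing is asked for, a point or a joint stands for the part that bears it (a point fixed in the world has none). Each returns a list of dicts, best first, with "score" (0 to 1); they miss things now and then, are a little off and sometimes report something else, mostly with a low value. They report only what shows in the picture. A call takes as long as a camera call. They do not tell look-alikes from the thing itself.
- imaging.cut_out(query, camera): "region" (384x512 bool, what is visible of it).
- imaging.pinpoint(query, camera): "centre" ([x, y, z] in mm, in the coordinates of the camera as it stood for that picture, good to about 4 mm: a listed point, or the origin of a listed thing).
The state is a dict: "time": time; "joint_pos": joint angles; "joint_vel": joint speeds; "joint_efforts": joint torques, N m; "tool_pos": TCP position; "tool_rot": TCP orientation; "wrist_force": force on the tool from outside, world axes, zero at the start; "moment": the same for the moment, N m; "width": finger opening in mm; "grip_force": force on a finger pad.
Only numpy, scipy, OpenCV 4.12 (cv2) and the standard library are available. Lean on these libraries where they do the work, as an engineer would, in place of code of your own. Each camera call takes 0.05 s, during which the arm holds its last target. There are 200 camera calls.

## Working session

There is one attempt and no reset: what is moved stays moved. The work goes in short steps, Python scripts to look and compute and a shell command to move; the robot and the scene stay as the last step left them, time stands still between calls to the robot, and variables do not carry over. Pictures are saved under pics/ and viewed, at most 12 in all, crops included, and the job is handed in when it is done.

```bash
mkdir -p pics; cat > h.py <<'E'
import numpy as np,cv2
from scipy.spatial.transform import Rotation as R
from plant import env,imaging
def shot(n,f=None):
    c=imaging.camera(n)
    if f: cv2.imwrite('pics/'+f,c['image'])
    return c
def toworld(c,p):
    Rm=cv2.Rodrigues(np.array(c['rvec'],float))[0]
    return Rm.T@(np.array(p,float).ravel()-np.array(c['tvec'],float).ravel())
def pix(c,P):
    return cv2.projectPoints(np.array(P,float).reshape(-1,3),np.array(c['rvec'],float),np.array(c['tvec'],float),np.array(c['mtx'],float),None)[0].reshape(-1,2)
def onplane(c,uv,z):
    Rm=cv2.Rodrigues(np.array(c['rvec'],float))[0];t=np.array(c['tvec'],float).ravel()
    C=-Rm.T@t;d=Rm.T@np.linalg.inv(c['mtx'])@np.array([uv[0],uv[1],1.])
    return C+d*(z-C[2])/d[2]
def tool():
    o=env.get_obs();return np.array(o['tool_pos']),R.from_quat(o['tool_rot']),o
E
cat > m.py <<'E'
from h import *
import sys
np.set_printoptions(precision=1,suppress=True)
for n in ['top','side','wrist']:
    c=shot(n,n+'0.png')
    for q in ['stone_box','box_mouth','lid_grip','lid','fine_center','coarse_center','rest_top','chisel_mid','oil_can','offcut']:
        print(n,q,[(round(d['score'],2),toworld(c,d['centre']),pix(c,toworld(c,d['centre']))[0].astype(int)) for d in imaging.pinpoint(q,n)][:3])
print(env.get_obs())
E
python3 m.py; python3 -c "
import cv2,numpy as np
cv2.imwrite('pics/a.png',np.vstack([np.hstack([cv2.imread('pics/top0.png')])]))"
```

```text
top stone_box [(0.48, array([682. , 228.7,   0.5]), array([217, 149]))]
top box_mouth []
top lid_grip [(0.86, array([ 755.5, -305.2,   20.4]), array([368, 125])), (0.77, array([ 505.9, -112.8,   76.3]), array([317, 195])), (0.58, array([ 307.8, -194.6,   23.4]), array([340, 254]))]
top lid [(0.94, array([ 305.4, -192. ,    1.1]), array([338, 254])), (0.67, array([ 754.8, -301.5,   -2.3]), array([365, 127])), (0.64, array([ 506.1, -114.2,   46.9]), array([316, 196]))]
top fine_center []
top coarse_center []
top rest_top [(0.8, array([475.9, 253. ,  35.1]), array([209, 206]))]
top chisel_mid [(0.74, array([728. , -49.4,  13.2]), array([295, 134]))]
top oil_can [(0.68, array([591. , 432.1,   2.3]), array([160, 175]))]
top offcut [(0.57, array([682.5, 228.6,   1.3]), array([217, 149]))]
side stone_box [(0.56, array([504.6, -98.6,  -3.5]), array([290, 177]))]
side box_mouth [(0.36, array([ 508.8, -115.4,   70. ]), array([293, 154]))]
side lid_grip [(0.96, array([ 759.3, -307.5,   21.8]), array([252, 110])), (0.92, array([ 310.6, -192.5,   20.3]), array([366, 175])), (0.72, array([ 509.3, 
[... 501 characters left out ...]
9.7, 433.9,  -2.2]), array([152, 302]))]
side offcut [(0.62, array([687.8, 228.6,   0.5]), array([173, 225]))]
wrist stone_box []
wrist box_mouth []
wrist lid_grip []
wrist lid []
wrist fine_center []
wrist coarse_center []
wrist rest_top []
wrist chisel_mid []
wrist oil_can []
wrist offcut []
{'time': 1.65, 'joint_pos': array([-1.5,  0.2,  1.6,  0. ,  1.4, -0.2]), 'joint_vel': array([ 0.,  0.,  0.,  0., -0., -0.]), 'joint_efforts': array([ -0. , -44.5, -35.2,  -0. ,   0. ,  -0. ]), 'tool_pos': array([ 151.6, -554.7,  404.7]), 'tool_rot': array([ 1. ,  0.1,  0. , -0. ]), 'wrist_force': array([-1.1, -0.5, -0.2]), 'moment': array([0. , 0. , 0.1]), 'grip_force': 0.0, 'width': 85.54079721904453}
```

View pics/top0.png

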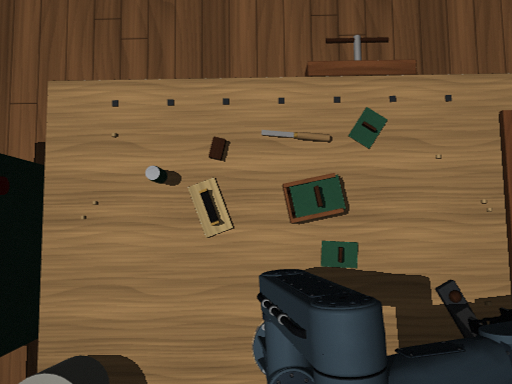

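View pics/side0.png

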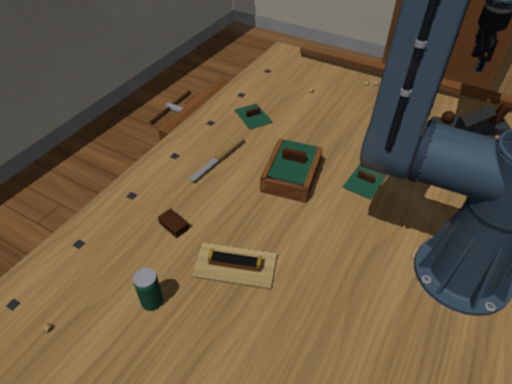

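The top view shows three green lids. One is in the box at (317,195) and is the right size. The loose decoys are at (339,254) and (367,127). The rest is at (210,207), the can at (155,174), the offcut at (218,149) and the chisel at (296,134). I choose the lid at (317,195). Next I measure sizes and yaws, with one close crop.

```bash
cat >> h.py <<'E'
def go(P,yawy,Ro=None):
    """shift (cm) in present tool axes, and dr, to put TCP at P, tool z down, tool y at world angle yawy (mod pi nearest)"""
    p,r,o=tool()
    best=None
    for k in (0,np.pi):
        a=yawy+k; y=np.array([np.cos(a),np.sin(a),0]);z=np.array([0,0,-1.]);x=np.cross(y,z)
        T=R.from_matrix(np.c_[x,y,z]); dr=(r.inv()*T).as_rotvec()
        print('yaw+%.2f'%k,'shift now axes',np.round(r.inv().apply(np.array(P)-p)/10,2),'shift after turn',np.round(T.inv().apply(np.array(P)-p)/10,2),'dr',np.round(dr,3))
E
python3 - <<'E'
from h import *
np.set_printoptions(precision=1,suppress=True)
im=cv2.imread('pics/top0.png'); cv2.imwrite('pics/crop.png',cv2.resize(im[110:280,180:400],None,fx=3.5,fy=3.5,interpolation=cv2.INTER_CUBIC))
c=shot('top')
def rect(q,z):
  for d in imaging.cut_out(q,'top')[:3]:
    cs,_=cv2.findContours(d['region'].astype(np.uint8),0,2)
    k=max(cs,key=cv2.contourArea).reshape(-1,2)
    P=np.array([onplane(c,u,z)[:2] for u in k],np.float32)
    print(q,round(d['score'],2),cv2.minAreaRect(P))
rect('lid',51);rect('lid',6);rect('stone_box',58);rect('rest_top',20)
p,r,o=tool();print(p,r.as_matrix())
go([507,-113,380],np.radians(103.6))
E
```

```text
lid 0.93 ((310.0516662597656, -184.192626953125), (121.3238525390625, 90.6927490234375), 85.49359893798828)
lid 0.91 ((739.5880737304688, -296.03497314453125), (86.58293151855469, 121.88141632080078), 56.06908416748047)
lid 0.89 ((504.5374755859375, -115.53136444091797), (108.93550872802734, 170.48316955566406), 11.745332717895508)
lid 0.93 ((306.5461730957031, -192.3509979248047), (125.39730072021484, 93.73772430419922), 85.49356079101562)
lid 0.91 ((750.504150390625, -307.9483947753906), (89.48991394042969, 125.97357177734375), 56.069068908691406)
lid 0.89 ((507.5617370605469, -121.38443756103516), (112.59296417236328, 176.2070770263672), 11.745323181152344)
stone_box 0.78 ((499.7381896972656, -99.16162872314453), (141.75543212890625, 188.1077117919922), 12.722452163696289)
stone_box 0.27 ((504.83819580078125, -114.15800476074219), (109.6930923461914, 169.1671600341797), 11.842763900756836)
rest_top 0.63 ((475.4549560546875, 253.21774291992188), (191.51942443847656, 105.2706069946289), 18.4794979095459)
rest_top 0.59 ((725.567626953125, -46.65257263183594), (233.74172973632812, 25.80398178100586), 84.62451171875)
[ 151.6 -554.7  404.7] [[ 1.   0.3 -0. ]
 [ 0.3 -1.  -0. ]
 [-0.   0.  -1. ]]
yaw+0.00 shift now axes [ 45.9 -33.2   2.5] shift after turn [-44.9  34.6   2.5] dr [-0.   0.  -3.1]
yaw+3.14 shift now axes [ 45.9 -33.2   2.5] shift after turn [ 44.9 -34.6   2.5] dr [0. 0. 0.]
```

View pics/crop.png

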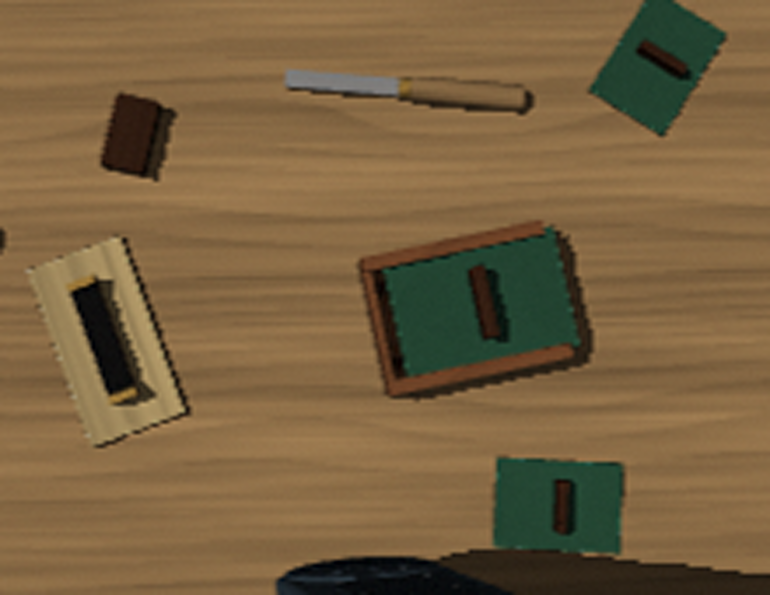

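The box lid measures 170 x 109 mm visible, and the loose ones are about 125 x 90, so the choice is confirmed. In the crop the lid's handle is at (487,303) and its mouth points right. Box yaw is about 102°. I move above the handle.

```bash
python3 -m crank '[{"travel":[4.6,-3.3,0.2],"dr":[0,0,0],"fingers":0},{"travel":[4.6,-3.3,0.2],"dr":[0,0,0],"fingers":0},{"travel":[4.6,-3.3,0.2],"dr":[0,0,0],"fingers":0},{"travel":[4.6,-3.3,0.2],"dr":[0,0,0],"fingers":0},{"travel":[4.6,-3.3,0.2],"dr":[0,0,0],"fingers":0},{"travel":[4.6,-3.3,0.2],"dr":[0,0,0],"fingers":0},{"travel":[4.6,-3.3,0.2],"dr":[0,0,0],"fingers":0},{"travel":[4.6,-3.3,0.2],"dr":[0,0,0],"fingers":0}]'
python3 -m crank '[{"travel":[4.6,-3.3,0.2],"dr":[0,0,0],"fingers":0},{"travel":[4.6,-3.3,0.2],"dr":[0,0,0],"fingers":0},{"travel":[0,0,0],"dr":[0,0,0],"fingers":0}]'
cat > m2.py <<'E'
from h import *
import sys
np.set_printoptions(precision=1,suppress=True)
for n in sys.argv[2].split(','):
    c=shot(n,sys.argv[1]+n+'.png')
    for q in sys.argv[3].split(','):
        print(n,q,[(round(d['score'],2),toworld(c,d['centre']),pix(c,toworld(c,d['centre']))[0].astype(int)) for d in imaging.pinpoint(q,n)][:3])
p,r,o=tool();print(o['time'],p,np.degrees(np.arctan2(*r.as_matrix()[1::-1,1])),o['wrist_force'],o['width'],o['grip_force'])
E
python3 m2.py w1 wrist,top stone_box,lid_grip,lid,box_mouth
```

```text
time: 2.9
tool_pos: [437.9, -201.4, 389.0]
tool_rot: [0.991, 0.133, 0.0, 0.0]
wrist_force: [0.6, -0.9, -0.8]
width: 85.0
grip_force: 0.0
time: 3.28
tool_pos: [509.8, -112.0, 384.6]
tool_rot: [0.991, 0.136, 0.0, -0.0]
wrist_force: [-0.3, -0.8, 0.1]
width: 85.3
grip_force: 0.0
wrist stone_box []
wrist lid_grip [(0.96, array([ 510.8, -114.5,   78.8]), array([254, 184])), (0.71, array([ 310. , -190.7,   23.5]), array([268, 332]))]
wrist lid [(0.96, array([ 310.1, -194.5,    2.5]), array([270, 321])), (0.74, array([ 508.6, -114.9,   42.9]), array([253, 176]))]
wrist box_mouth []
top stone_box []
top lid_grip [(0.81, array([ 751.4, -307.8,   21.5]), array([369, 126])), (0.68, array([ 507.8, -113. ,   75.5]), array([317, 195])), (0.52, array([ 309.2, -192.5,   20.2]), array([340, 253]))]
top lid [(0.74, array([ 506.5, -114.1,   46.8]), array([316, 196])), (0.65, array([ 751.4, -302.5,   -1.4]), array([365, 127])), (0.47, array([ 309.3, -193.9,   -0.8]), array([339, 253]))]
top box_mouth []
3.775 [ 508.  -115.8  384.8] -74.7974790252342 [ 0.2  0.6 -0.3] 85.27046222692731 0.0
```

View pics/w1wrist.png

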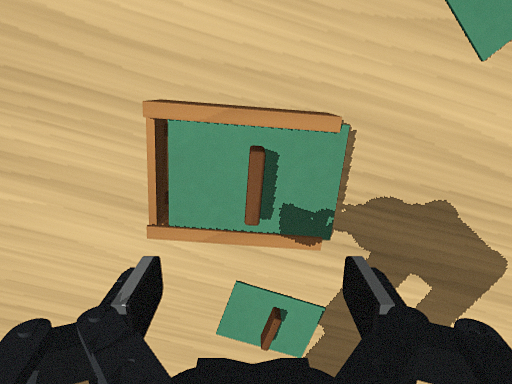

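The wrist view shows the box from (143,100) to (350,248), the bar from (258,148) to (252,224), and the lid slightly open. I compute the yaw from the rim.

```bash
cat > y.py <<'E'
from h import *
np.set_printoptions(precision=1,suppress=True)
c=shot('wrist')
def L(a,b,z):
    A,B=onplane(c,a,z),onplane(c,b,z);d=A-B;print(A,B,np.linalg.norm(d),np.degrees(np.arctan2(d[1],d[0])))
L((143,101),(342,115),60);L((144,118),(341,131),60);L((148,226),(322,238),60)
L((249,147),(246,224),81);L((265,148),(260,224),81)
g=cv2.cvtColor(c['image'],6); d=imaging.cut_out('lid','wrist')
for r in d[:2]:
    k=max(cv2.findContours(r['region'].astype(np.uint8),0,2)[0],key=cv2.contourArea).reshape(-1,2)
    print(r['score'],cv2.minAreaRect(np.array([onplane(c,u,52)[:2] for u in k],np.float32)))
L((144,118),(147,226),60)
go([509,-113.5,232],np.radians(102))
E
python3 y.py
```

```text
[552.7  -3.9  60. ] [ 587.7 -179.4   60. ] 178.87260650731065 101.28392657089081
[538.2  -7.1  60. ] [ 574.  -183.4   60. ] 179.91468494116546 101.46525299129397
[433.3 -27.8  60. ] [ 466.8 -202.3   60. ] 177.70807478778127 100.83851859822799
[ 541.2 -105.    81. ] [ 470.4 -121.    81. ] 72.56000334586643 12.757186270811676
[ 544.  -118.6   81. ] [ 473.9 -133.7   81. ] 71.72607366025434 12.148910963636148
0.97 ((506.42578125, -115.4731674194336), (119.8480453491211, 172.21685791015625), 12.331774711608887)
0.74 ((698.612548828125, -267.3998107910156), (58.152000427246094, 42.78596115112305), 56.43793869018555)
[538.2  -7.1  60. ] [433.1 -26.8  60. ] 106.98055321733604 10.593459159144055
yaw+0.00 shift now axes [ 0.1 -0.2 15.3] shift after turn [-0.1  0.2 15.3] dr [ 0.   0.  -3.1]
yaw+3.14 shift now axes [ 0.1 -0.2 15.3] shift after turn [ 0.1 -0.2 15.3] dr [ 0.  -0.   0.1]
```

```bash
python3 -m crank '[{"travel":[0.1,-0.2,4.0],"dr":[0,0,0.065],"fingers":0},{"travel":[0,0,5],"dr":[0,0,0],"fingers":0},{"travel":[0,0,4],"dr":[0,0,0],"fingers":0},{"travel":[0,0,1.3],"dr":[0,0,0],"fingers":0},{"travel":[0,0,0],"dr":[0,0,0],"fingers":0}]'
python3 m2.py w2 wrist lid_grip,lid; python3 -c "
from h import *
go([508.5,-114,231],np.radians(101.5))"
```

```text
time: 4.5
tool_pos: [508.8, -113.0, 241.6]
tool_rot: [0.995, 0.101, -0.0, -0.0]
wrist_force: [0.5, 0.1, 0.3]
width: 85.3
grip_force: 0.0
wrist lid_grip [(0.57, array([ 508.9, -113. ,   77.5]), array([250, 268]))]
wrist lid [(0.71, array([ 506.1, -112.9,   44.6]), array([249, 242]))]
4.65 [ 509.7 -113.3  243.6] -78.4375034303724 [ 0.2 -0.6  0.5] 85.49045807175264 0.0
yaw+0.00 shift now axes [-0.14  0.04  1.26] shift after turn [ 0.13 -0.04  1.26] dr [ 4.00e-03  3.00e-03 -3.14e+00]
yaw+3.14 shift now axes [-0.14  0.04  1.26] shift after turn [-0.13  0.04  1.26] dr [ 0.002 -0.003  0.001]
```

View pics/w2wrist.png

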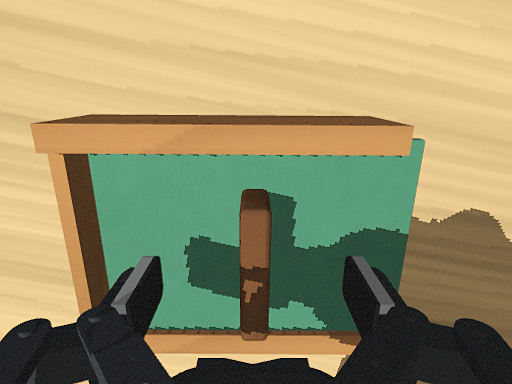

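The bar, at columns 240–270, is centred between the fingers at 160 and 345 and aligned with them. I descend and close.

```bash
python3 -m crank '[{"travel":[0,0,1.1],"dr":[0,0,0],"fingers":0},{"travel":[0,0,0],"dr":[0,0,0],"fingers":0.6},{"travel":[0,0,0],"dr":[0,0,0],"fingers":1},{"travel":[0,0,0],"dr":[0,0,0],"fingers":1},{"travel":[0,0,0],"dr":[0,0,0],"fingers":1},{"travel":[0,0,0],"dr":[0,0,0],"fingers":1},{"travel":[0,0,0],"dr":[0,0,0],"fingers":1}]'
```

```text
time: 5.52
tool_pos: [509.0, -112.9, 231.0]
tool_rot: [0.995, 0.101, 0.0, 0.0]
wrist_force: [0.5, 1.0, 2.3]
width: 13.2
grip_force: 59.2
```

```bash
python3 -m crank '[{"travel":[0,0.5,-0.1],"dr":[0,0,0],"fingers":1},{"travel":[0,1.5,0],"dr":[0,0,0],"fingers":1},{"travel":[0,2,0],"dr":[0,0,0],"fingers":1}]'
python3 -c "
from h import *
print(tool()[2]['moment'])"
```

```text
time: 5.9
tool_pos: [516.9, -153.2, 231.5]
tool_rot: [0.995, 0.101, -0.0, -0.0]
wrist_force: [0.2, -0.3, -1.8]
width: 13.1
grip_force: 58.6
[-0.07378104 -0.01169259 -0.04151651]
```

Low force, so it slides freely.

```bash
python3 -m crank '[{"travel":[0,2.5,0],"dr":[0,0,0],"fingers":1},{"travel":[0,2.5,0],"dr":[0,0,0],"fingers":1},{"travel":[0,2.5,0],"dr":[0,0,0],"fingers":1},{"travel":[0,2.5,0],"dr":[0,0,0],"fingers":1}]'
python3 -m crank '[{"travel":[0,2.5,0],"dr":[0,0,0],"fingers":1},{"travel":[0,2.5,0],"dr":[0,0,0],"fingers":1},{"travel":[0,2,0],"dr":[0,0,0],"fingers":1},{"travel":[0,2,0],"dr":[0,0,0],"fingers":1},{"travel":[0,0,0],"dr":[0,0,0],"fingers":1}]'
python3 m2.py w3 wrist,top lid,lid_grip,fine_center,coarse_center,stone_box,box_mouth,box_in
```

```text
time: 6.4
tool_pos: [537.0, -252.1, 231.5]
tool_rot: [0.995, 0.1, -0.0, -0.0]
wrist_force: [-0.5, 0.3, -1.7]
width: 13.1
grip_force: 58.6
time: 7.02
tool_pos: [554.9, -340.0, 231.7]
tool_rot: [0.995, 0.1, 0.0, 0.0]
wrist_force: [-0.3, 0.2, -1.6]
width: 12.9
grip_force: 58.7
wrist lid [(0.83, array([ 552.5, -341.3,   45.1]), array([251, 251]))]
wrist lid_grip [(0.78, array([ 554.7, -340.6,   78.3]), array([250, 282]))]
wrist fine_center []
wrist coarse_center []
wrist stone_box []
wrist box_mouth [(0.23, array([ 558. , -343.3,   76.1]), array([258, 274]))]
wrist box_in []
top lid [(0.82, array([ 552.7, -340.1,   44.8]), array([382, 181])), (0.6, array([ 753.1, -303. ,   -5.6]), array([365, 127]))]
top lid_grip [(0.89, array([ 310.6, -192. ,   23.2]), array([340, 253])), (0.84, array([ 754.9, -306.8,   20.7]), array([368, 125])), (0.6, array([ 552.9, -335.5,   74.8]), array([383, 180]))]
top fine_center [(0.63, array([492.5, -68.2,  32.8]), array([302, 200]))]
top coarse_center [(0.72, array([ 508.6, -134.4,   32.2]), array([322, 195]))]
top stone_box [(0.69, array([ 506.5, -101.6,    0.2]), array([311, 197]))]
top box_mouth [(0.57, array([ 514.4, -183.1,   42.1]), array([336, 193]))]
top box_in [(0.89, array([496.7, -97.7,  10.8]), array([310, 199]))]
7.825 [ 554.9 -338.2  231.7] -78.43727313992572 [ 0.8 -0.7 -1.1] 13.079845839045907 58.65865230560303
```

View pics/w3wrist.png

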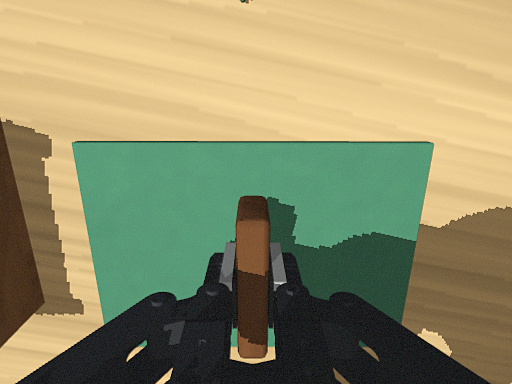

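The lid is free of the box and held level, spanning (75,142)–(433,142). I lower it here: the bench is open and the box end is 60 mm away.

```bash
python3 -m crank '[{"travel":[0,0,2],"dr":[0,0,0],"fingers":1},{"travel":[0,0,1.5],"dr":[0,0,0],"fingers":1},{"travel":[0,0,0.6],"dr":[0,0,0],"fingers":1},{"travel":[0,0,0.2],"dr":[0,0,0],"fingers":1},{"travel":[0,0,0],"dr":[0,0,0],"fingers":1}]'
```

```text
time: 8.45
tool_pos: [555.0, -338.3, 188.8]
tool_rot: [0.995, 0.101, 0.0, 0.0]
wrist_force: [0.0, -0.1, -1.1]
width: 13.3
grip_force: 58.7
```

```bash
python3 -m crank '[{"travel":[0,0,0.15],"dr":[0,0,0],"fingers":1},{"travel":[0,0,0.1],"dr":[0,0,0],"fingers":1},{"travel":[0,0,0],"dr":[0,0,0],"fingers":1}]'
```

```text
time: 8.82
tool_pos: [554.9, -338.2, 186.3]
tool_rot: [0.995, 0.101, 0.0, 0.0]
wrist_force: [-0.4, 0.2, -1.3]
width: 13.2
grip_force: 58.7
```

```bash
python3 -m crank '[{"travel":[0,0,0.1],"dr":[0,0,0],"fingers":1},{"travel":[0,0,0],"dr":[0,0,0],"fingers":1}]'
python3 -m crank '[{"travel":[0,0,0.1],"dr":[0,0,0],"fingers":1},{"travel":[0,0,0],"dr":[0,0,0],"fingers":1}]'
```

```text
time: 9.07
tool_pos: [554.9, -338.1, 185.1]
tool_rot: [0.995, 0.101, -0.0, -0.0]
wrist_force: [-0.3, 0.0, -1.3]
width: 13.2
grip_force: 58.7
time: 9.32
tool_pos: [554.9, -338.2, 184.1]
tool_rot: [0.995, 0.101, -0.0, -0.0]
wrist_force: [-0.5, 0.1, -1.2]
width: 12.9
grip_force: 58.8
```

```bash
python3 -m crank '[{"travel":[0,0,0.1],"dr":[0,0,0],"fingers":1},{"travel":[0,0,0],"dr":[0,0,0],"fingers":1}]'
python3 -m crank '[{"travel":[0,0,0.1],"dr":[0,0,0],"fingers":1},{"travel":[0,0,0],"dr":[0,0,0],"fingers":1}]'
```

```text
time: 9.57
tool_pos: [554.9, -338.2, 184.0]
tool_rot: [0.995, 0.101, -0.0, -0.0]
wrist_force: [-3.1, 1.6, 4.9]
width: 12.9
grip_force: 59.6
time: 9.82
tool_pos: [555.0, -338.2, 184.0]
tool_rot: [0.995, 0.101, -0.0, -0.0]
wrist_force: [-5.2, 4.0, 12.5]
width: 13.0
grip_force: 60.6
```

The lid is on the bench. I release and rise.

```bash
python3 -m crank '[{"travel":[0,0,-0.1],"dr":[0,0,0],"fingers":1},{"travel":[0,0,0],"dr":[0,0,0],"fingers":0.4},{"travel":[0,0,0],"dr":[0,0,0],"fingers":0},{"travel":[0,0,0],"dr":[0,0,0],"fingers":0},{"travel":[0,0,-1],"dr":[0,0,0],"fingers":0},{"travel":[0,0,-3],"dr":[0,0,0],"fingers":0},{"travel":[0,0,-6],"dr":[0,0,0],"fingers":0},{"travel":[0,0,-6],"dr":[0,0,0],"fingers":0}]'
python3 -c "
from h import *
go([500,-75,340],np.radians(101.3))"
```

```text
time: 10.82
tool_pos: [554.7, -338.1, 345.2]
tool_rot: [0.995, 0.101, -0.0, -0.0]
wrist_force: [-0.1, -0.7, 0.8]
width: 85.3
grip_force: 0.0
yaw+0.00 shift now axes [ -0.09 -26.87   0.52] shift after turn [ 0.21 26.87  0.52] dr [-0.    -0.    -3.137]
yaw+3.14 shift now axes [ -0.09 -26.87   0.52] shift after turn [ -0.21 -26.87   0.52] dr [-0.     0.     0.005]
```

```bash
python3 -m crank '[{"travel":[0,-5.4,0],"dr":[0,0,0],"fingers":0.4},{"travel":[0,-5.4,0],"dr":[0,0,0],"fingers":0.4},{"travel":[0,-5.4,0],"dr":[0,0,0],"fingers":0.4},{"travel":[0,-5.4,0],"dr":[0,0,0],"fingers":0.4},{"travel":[0,-5.4,0],"dr":[0,0,0],"fingers":0.4},{"travel":[0,0,0],"dr":[0,0,0],"fingers":0.4}]'
python3 m2.py w4 wrist fine_center,coarse_center,box_in,stone_box,box_mouth,rest_top
python3 -c "
from h import *
im=cv2.imread('pics/top0.png')"
```

```text
time: 11.58
tool_pos: [499.9, -70.6, 343.8]
tool_rot: [0.995, 0.103, 0.0, -0.0]
wrist_force: [-0.0, -0.5, -0.2]
width: 50.8
grip_force: 0.0
wrist fine_center [(0.97, array([494.9, -70.7,  33.9]), array([250, 188]))]
wrist coarse_center [(0.9, array([ 510.9, -131. ,   29.9]), array([317, 184]))]
wrist box_in [(0.85, array([ 504.5, -102.2,    9.3]), array([283, 178])), (0.59, array([505.2, -97.5,  -1.8]), array([278, 174]))]
wrist stone_box [(0.84, array([503.8, -96.9,   0.1]), array([277, 175]))]
wrist box_mouth [(0.78, array([ 522.9, -182.2,   46.3]), array([380, 188]))]
wrist rest_top [(0.2, array([494.7, -66.3,  20.8]), array([245, 184]))]
11.925 [501.  -74.8 343.2] -78.52973267712922 [ 0.2 -0.4  0.1] 51.357779278340594 0.0
```

View pics/w4wrist.png

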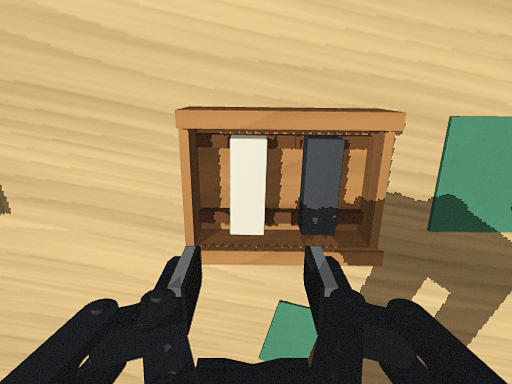

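The white fine stone spans (231,136)–(265,235), the dark one is at (321,185), and the fingers are at 190 and 315. I refine the stone's centre.

```bash
cat > s.py <<'E'
from h import *
import sys
np.set_printoptions(precision=1,suppress=True)
c=shot('wrist'); z=float(sys.argv[1])
d=imaging.cut_out('fine_center','wrist')[0]
P0=toworld(c,imaging.pinpoint('fine_center','wrist')[0]['centre']);print(d['score'],P0)
m=d['region']&(c['image'].min(2)>120)
k=max(cv2.findContours(m.astype(np.uint8),0,2)[0],key=cv2.contourArea).reshape(-1,2)
print(cv2.minAreaRect(np.array([onplane(c,u,z)[:2] for u in k],np.float32)),k.min(0),k.max(0))
E
python3 s.py 44; python3 -c "
from h import *
print(tool()[0]);go([496,-72,190],np.radians(101.3))"
```

```text
0.93 [496.1 -66.9  33.3]
((498.1581726074219, -67.5146484375), (90.5206069946289, 31.438074111938477), 10.531246185302734) [225 137] [261 235]
[500.85044963 -74.41577351 343.08617835]
yaw+0.00 shift now axes [-0.42 -0.33 15.31] shift after turn [ 0.43  0.33 15.31] dr [-0.    -0.    -3.138]
yaw+3.14 shift now axes [-0.42 -0.33 15.31] shift after turn [-0.43 -0.33 15.31] dr [-0.     0.     0.003]
```

```bash
python3 -m crank '[{"travel":[-0.3,-0.6,4],"dr":[0,0,0.01],"fingers":0.4},{"travel":[0,0,4],"dr":[0,0,0],"fingers":0.4},{"travel":[0,0,2.3],"dr":[0,0,0],"fingers":0.4},{"travel":[0,0,0],"dr":[0,0,0],"fingers":0.4},{"travel":[0,0,0],"dr":[0,0,0],"fingers":0.4}]'
python3 s.py 44;python3 m2.py w5 wrist fine_center,coarse_center
```

```text
time: 12.7
tool_pos: [497.2, -68.8, 241.1]
tool_rot: [0.995, 0.096, 0.001, 0.0]
wrist_force: [-0.1, 0.2, 0.9]
width: 51.4
grip_force: 0.0
0.93 [495.4 -67.6  31.3]
((499.75628662109375, -67.20220184326172), (92.87049865722656, 31.420520782470703), 10.632966041564941) [220 155] [277 302]
wrist fine_center [(0.63, array([499.1, -66.2,  33.5]), array([246, 227])), (0.52, array([495.6, -66.2,  19.6]), array([246, 223]))]
wrist coarse_center [(0.67, array([ 508.9, -131.7,   29.8]), array([352, 229]))]
13.0 [496.9 -68.5 241. ] -79.00796495127224 [ 0.3 -0.3  0.4] 51.423406057277525 0.0
```

View pics/w5wrist.png

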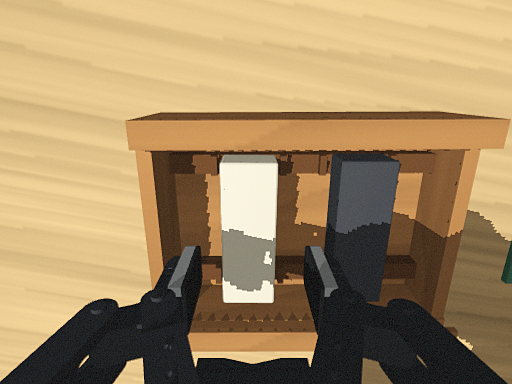

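The stone, at 220–277, sits between the fingers at 195 and 312. I descend and grip.

```bash
python3 -m crank '[{"travel":[0.1,-0.1,2],"dr":[0,0,0],"fingers":0.4},{"travel":[0,0,2],"dr":[0,0,0],"fingers":0.4},{"travel":[0,0,1.2],"dr":[0,0,0],"fingers":0.4},{"travel":[0,0,0.1],"dr":[0,0,0],"fingers":0.4},{"travel":[0,0,0],"dr":[0,0,0],"fingers":0.4}]'
python3 -m crank '[{"travel":[0,0,0],"dr":[0,0,0],"fingers":0.6},{"travel":[0,0,0],"dr":[0,0,0],"fingers":1},{"travel":[0,0,0],"dr":[0,0,0],"fingers":1},{"travel":[0,0,0],"dr":[0,0,0],"fingers":1},{"travel":[0,0,0],"dr":[0,0,0],"fingers":1}]'
```

```text
time: 13.62
tool_pos: [497.7, -67.4, 187.7]
tool_rot: [0.995, 0.096, 0.0, 0.0]
wrist_force: [-0.0, 0.3, -0.2]
width: 51.1
grip_force: 0.0
time: 14.25
tool_pos: [497.9, -67.4, 188.1]
tool_rot: [0.995, 0.096, 0.001, 0.0]
wrist_force: [-1.5, 0.4, 5.6]
width: 30.9
grip_force: 60.0
```

```bash
python3 -m crank '[{"travel":[0,0,-0.5],"dr":[0,0,0],"fingers":1},{"travel":[0,0,-1.5],"dr":[0,0,0],"fingers":1},{"travel":[0,0,-4],"dr":[0,0,0],"fingers":1},{"travel":[0,0,-4],"dr":[0,0,0],"fingers":1},{"travel":[0,0,-4],"dr":[0,0,0],"fingers":1},{"travel":[0,0,0],"dr":[0,0,0],"fingers":1}]'
python3 -c "
from h import *
go([450,253,330],np.radians(109))"
```

```text
time: 15.0
tool_pos: [498.6, -67.6, 331.5]
tool_rot: [0.995, 0.096, 0.004, 0.002]
wrist_force: [-0.1, 0.4, -1.5]
width: 30.7
grip_force: 59.6
yaw+0.00 shift now axes [ 1.35e+00 -3.24e+01  2.00e-02] shift after turn [-5.85 31.9   0.15] dr [-0.01  -0.007  3.002]
yaw+3.14 shift now axes [ 1.35e+00 -3.24e+01  2.00e-02] shift after turn [  5.85 -31.9    0.15] dr [ 0.005 -0.006 -0.14 ]
```

```bash
python3 -m crank '[{"travel":[-0.3,-4,0],"dr":[0,0,0],"fingers":1},{"travel":[-0.3,-5,0],"dr":[0,0,0],"fingers":1},{"travel":[-0.3,-5,0],"dr":[0,0,0],"fingers":1},{"travel":[-0.3,-5,0],"dr":[0,0,0],"fingers":1},{"travel":[-0.3,-5,0],"dr":[0,0,0],"fingers":1},{"travel":[-0.2,-5,0],"dr":[0,0,0],"fingers":1},{"travel":[0,-4,0],"dr":[0,0,-0.07],"fingers":1},{"travel":[0,0,0],"dr":[0,0,-0.07],"fingers":1}]'
python3 -m crank '[{"travel":[0,0,0],"dr":[0,0,0],"fingers":1},{"travel":[0,0,0],"dr":[0,0,0],"fingers":1}]'
python3 m2.py w6 wrist,side,top rest_top,fine_center,lid
```

```text
time: 16.0
tool_pos: [416.3, 255.6, 326.2]
tool_rot: [0.986, 0.168, -0.001, -0.0]
wrist_force: [0.0, -0.5, -1.7]
width: 31.1
grip_force: 60.0
time: 16.25
tool_pos: [417.6, 253.0, 326.7]
tool_rot: [0.986, 0.164, -0.001, 0.0]
wrist_force: [-0.2, 1.4, -1.0]
width: 31.2
grip_force: 60.0
wrist rest_top [(0.62, array([480.8, 255.9,  28. ]), array([272, 116]))]
wrist fine_center [(0.56, array([415.6, 250. , 170.2]), array([254, 283]))]
wrist lid []
side rest_top [(0.65, array([477.4, 254.9,  33.4]), array([235, 257])), (0.39, array([732.6, -50.6,  10.7]), array([217, 157]))]
side fine_center [(0.93, array([414.6, 251.9, 175.3]), array([259, 228]))]
side lid [(0.67, array([ 311.7, -192.8,   -5.5]), array([364, 181]))]
top rest_top [(0.85, array([473.8, 254.3,  36.9]), array([209, 207]))]
top fine_center []
top lid [(0.86, array([ 309.5, -193.6,    1.9]), array([339, 253])), (0.62, array([ 554.5, -340.4,   -5. ]), array([378, 182])), (0.61, array([ 751.9, -306.2,   -0.6]), array([367, 127]))]
16.85 [417.8 253.4 327.2] -70.99748348643872 [-0.4  0.8 -0.4] 30.862979524844732 59.994662404060364
```

View pics/w6wrist.png

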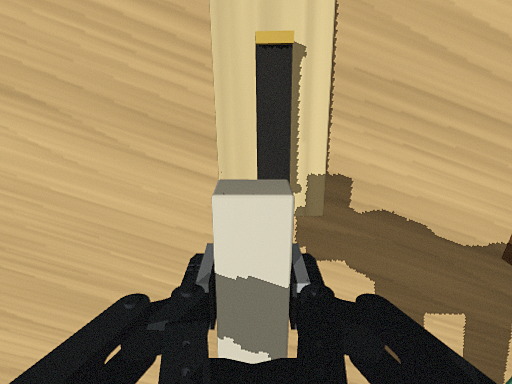

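The wrist view shows the rubber strip from (256,45) to (293,178), the far stop at (275,38), and the held stone at (213–293,180–360). I compute the rail line and the stone's position in the tool.

```bash
cat > r.py <<'E'
from h import *
np.set_printoptions(precision=1,suppress=True)
c=shot('wrist','w7.png')
Rm=cv2.Rodrigues(np.array(c['rvec'],float))[0];print('cam',-Rm.T@np.array(c['tvec'],float).ravel())
def L(a,b,z):
    A,B=onplane(c,a,z),onplane(c,b,z);d=A-B;print(A,B,np.linalg.norm(d),np.degrees(np.arctan2(d[1],d[0])))
L((256,45),(258,178),33);L((293,45),(292,178),33)
print('stop top edges z42',onplane(c,(275,31),42),onplane(c,(275,44),42),'rubber z33 at 44',onplane(c,(275,44),33))
L((212,0),(218,185),12);L((337,0),(323,215),12)
p,r,o=tool();print(p)
for z in (184,160): print('stone far edge',z,onplane(c,(213,194),z),onplane(c,(293,194),z),onplane(c,(218,180),z),onplane(c,(290,180),z))
t=r.as_matrix()[:,0];print(t)
for name,P in (('topface far end',p+[0,0,-155+12]+45*t),('bot',p+[0,0,-155-12]+45*t)): print(name,P,pix(c,P))
E
python3 r.py
```

```text
cam [495.6 279.  296.1]
[526.8 286.8  33. ] [428.9 250.9  33. ] 104.36138894292013 20.132223162375972
[536.  260.3  33. ] [438.4 223.2  33. ] 104.39413721963267 20.83677086414248
stop top edges z42 [538.9 276.6  42. ] [530.9 273.6  42. ] rubber z33 at 44 [532.2 273.4  33. ]
[548.5 330.7  12. ] [404.9 281.9  12. ] 151.6430888556772 18.783985616469902
[580.4 237.8  12. ] [409.  176.9  12. ] 181.94479649315923 19.569603080104987
[417.8 253.5 327.2]
stone far edge 184 [455.8 280.9 184. ] [465.6 252.6 184. ] [461.6 280.7 184. ] [470.3 255.6 184. ]
stone far edge 160 [447.3 281.3 160. ] [459.1 246.9 160. ] [454.4 281.  160. ] [464.8 250.6 160. ]
[0.9 0.3 0. ]
topface far end [460.4 268.1 184.2] [[249.2 193.8]]
bot [460.4 268.1 160.2] [[249.7 176.9]]
```

```bash
python3 -c "
from h import *
go([478.5,255,225],np.radians(109.8))"
```

```text
yaw+0.00 shift now axes [ 5.79  1.83 10.22] shift after turn [-5.76 -1.91 10.22] dr [-0.     0.     3.128]
yaw+3.14 shift now axes [ 5.79  1.83 10.22] shift after turn [ 5.76  1.91 10.22] dr [-0.    -0.    -0.014]
```

```bash
python3 -m crank '[{"travel":[0,0,0],"dr":[0,0,-0.014],"fingers":1},{"travel":[3,1,0],"dr":[0,0,0],"fingers":1},{"travel":[2.8,0.9,2],"dr":[0,0,0],"fingers":1},{"travel":[0,0,4],"dr":[0,0,0],"fingers":1},{"travel":[0,0,3],"dr":[0,0,0],"fingers":1},{"travel":[0,0,1.2],"dr":[0,0,0],"fingers":1},{"travel":[0,0,0],"dr":[0,0,0],"fingers":1},{"travel":[0,0,0],"dr":[0,0,0],"fingers":1}]'
python3 m2.py w8 wrist,side,top rest_top,fine_center
python3 -c "
import cv2,numpy as np
a=cv2.imread('pics/w8wrist.png')[:300,100:420];s=cv2.imread('pics/w8side.png')[200:310,170:310];t=cv2.imread('pics/w8top.png')[170:245,170:250]
o=np.zeros((600,800,3),np.uint8)
a=cv2.resize(a,(400,375));o[:375,:400]=a
s=cv2.resize(s,(400,314),interpolation=2);o[:314,400:]=s
t=cv2.resize(t,(280,262),interpolation=2);o[320:582,410:690]=t
cv2.imwrite('pics/w8m.png',o)"
```

```text
time: 17.9
tool_pos: [479.5, 255.5, 226.6]
tool_rot: [0.985, 0.172, 0.001, -0.0]
wrist_force: [0.2, -0.2, -0.8]
width: 31.0
grip_force: 60.0
wrist rest_top []
wrist fine_center [(0.9, array([480.6, 253.6,  75.2]), array([254, 284]))]
side rest_top [(0.72, array([478.4, 255.8,  32.6]), array([235, 258]))]
side fine_center [(0.85, array([478. , 253.8,  72.8]), array([235, 247]))]
top rest_top [(0.56, array([472.6, 258.2,  35.8]), array([207, 207]))]
top fine_center []
18.35 [478.8 255.3 225.4] -70.18716374723053 [ 0.4 -0.4 -0.4] 31.295531809056808 59.97745871543884
```

View pics/w8m.png

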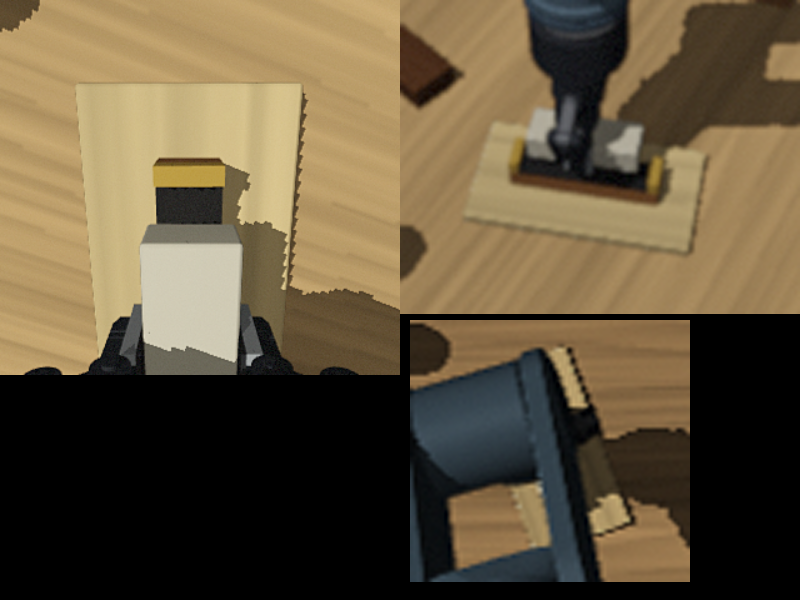

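Wrist and side views agree that the stone sits about 2 mm to the image right of the rail centreline. Next I check along the rail.

```bash
python3 - <<'E'
from h import *
np.set_printoptions(precision=1,suppress=True)
c=shot('wrist');p,r,o=tool();M=r.as_matrix();print(p)
zc=p[2]-156
print('stop inner top z42/33',onplane(c,(251,149.6),42),onplane(c,(251,149.6),33))
print('stone top edge',onplane(c,(253,195),zc+12),'bot',onplane(c,(254,180),zc-12),'expected',p+45*M[:,0])
for P in (p+45*M[:,0]+[0,0,zc+12-p[2]],p+45*M[:,0]+[0,0,zc-12-p[2]],p+45*M[:,0]+[0,0,33-p[2]]):print(pix(c,P))
a=M[:,0]
print('gap far', (onplane(c,(251,149.6),37)-onplane(c,(254,180),zc-12))@a)
E
```

```text
[478.8 255.3 225.3]
stop inner top z42/33 [530.1 273.2  42. ] [528.6 272.7  33. ]
stone top edge [520.9 268.9  81.3] bot [520.2 268.2  57.3] expected [521.2 270.5 225.3]
[[249.3 193. ]]
[[249.8 176.4]]
[[250.1 164.3]]
gap far 10.090705314232187
```

```bash
python3 -m crank '[{"travel":[0,-0.17,0.5],"dr":[0,0,0],"fingers":1},{"travel":[0,0,1],"dr":[0,0,0],"fingers":1},{"travel":[0,0,0.5],"dr":[0,0,0],"fingers":1},{"travel":[0,0,0.15],"dr":[0,0,0],"fingers":1},{"travel":[0,0,0],"dr":[0,0,0],"fingers":1}]'
python3 -m crank '[{"travel":[0,0,0.1],"dr":[0,0,0],"fingers":1},{"travel":[0,0,0],"dr":[0,0,0],"fingers":1}]'
python3 m2.py w9 side rest_top,fine_center
```

```text
time: 19.02
tool_pos: [478.2, 256.8, 203.5]
tool_rot: [0.985, 0.172, -0.0, 0.0]
wrist_force: [-0.2, -0.2, -0.7]
width: 31.1
grip_force: 60.0
time: 19.27
tool_pos: [478.3, 256.9, 202.9]
tool_rot: [0.985, 0.172, 0.0, -0.0]
wrist_force: [0.4, 0.1, -1.7]
width: 31.3
grip_force: 60.0
side rest_top [(0.79, array([481.6, 254. ,  31.1]), array([234, 257]))]
side fine_center [(0.57, array([478.5, 255. ,  48.3]), array([235, 253]))]
19.425 [478.3 256.9 202.8] -70.18690047888704 [ 0.3  0.1 -1.6] 31.152115091019382 59.97652888298035
```

```bash
python3 -m crank '[{"travel":[0,0,0.1],"dr":[0,0,0],"fingers":1},{"travel":[0,0,0],"dr":[0,0,0],"fingers":1}]'
python3 -m crank '[{"travel":[0,0,0.1],"dr":[0,0,0],"fingers":1},{"travel":[0,0,0],"dr":[0,0,0],"fingers":1}]'
```

```text
time: 19.68
tool_pos: [478.2, 256.9, 201.6]
tool_rot: [0.985, 0.172, -0.0, -0.0]
wrist_force: [-0.6, -0.7, -1.0]
width: 31.0
grip_force: 60.0
time: 19.92
tool_pos: [478.3, 256.9, 201.1]
tool_rot: [0.985, 0.172, -0.0, 0.0]
wrist_force: [-2.8, -0.8, 4.7]
width: 31.0
grip_force: 60.7
```

```bash
python3 -m crank '[{"travel":[0,0,0.05],"dr":[0,0,0],"fingers":1},{"travel":[0,0,0],"dr":[0,0,0],"fingers":0.8},{"travel":[0,0,0],"dr":[0,0,0],"fingers":0.4},{"travel":[0,0,0],"dr":[0,0,0],"fingers":0.4},{"travel":[0,0,0],"dr":[0,0,0],"fingers":0.4},{"travel":[0,0,-2],"dr":[0,0,0],"fingers":0.4},{"travel":[0,0,-4],"dr":[0,0,0],"fingers":0.4},{"travel":[0,0,-6],"dr":[0,0,0],"fingers":0.4}]'
python3 -m crank '[{"travel":[-4,0,0],"dr":[0,0,0],"fingers":0.4},{"travel":[-3,0,0],"dr":[0,0,0],"fingers":0.4},{"travel":[0,0,0],"dr":[0,0,0],"fingers":0.4},{"travel":[0,0,0],"dr":[0,0,0],"fingers":0.4}]'
python3 m2.py w10 wrist,side,top rest_top,fine_center,lid,coarse_center
python3 -c "
import cv2,numpy as np
a=cv2.imread('pics/w10wrist.png');s=cv2.imread('pics/w10side.png')[90:320,130:420];t=cv2.imread('pics/w10top.png')[110:270,140:420]
o=np.zeros((600,800,3),np.uint8)
o[:300,:400]=cv2.resize(a,(400,300));o[:300,400:]=cv2.resize(s,(400,300))
o[300:529,:400]=cv2.resize(t,(400,229));b=a[20:260,150:400];o[300:600,400:712]=cv2.resize(b,(312,300))
cv2.imwrite('pics/w10m.png',o)"
```

```text
time: 20.92
tool_pos: [477.4, 256.6, 319.5]
tool_rot: [0.985, 0.172, -0.002, 0.0]
wrist_force: [-0.1, 0.2, 0.3]
width: 51.3
grip_force: 0.0
time: 21.42
tool_pos: [413.0, 233.3, 320.5]
tool_rot: [0.985, 0.172, 0.001, -0.0]
wrist_force: [1.3, -0.3, -0.4]
width: 51.1
grip_force: 0.0
wrist rest_top []
wrist fine_center [(0.64, array([476.6, 257.1,  45.8]), array([249, 109]))]
wrist lid []
wrist coarse_center []
side rest_top [(0.68, array([476.2, 254.3,  32.1]), array([236, 258]))]
side fine_center [(0.62, array([480.6, 255.8,  47. ]), array([234, 254]))]
side lid [(0.76, array([ 310.7, -189.9,   -3.6]), array([364, 181]))]
side coarse_center [(0.69, array([ 511.7, -133.9,   31. ]), array([294, 160]))]
top rest_top [(0.64, array([474.1, 254.5,  37.3]), array([208, 207]))]
top fine_center [(0.62, array([472.4, 256.3,  47.6]), array([208, 207]))]
top lid [(0.81, array([ 307.5, -191.6,   -0.8]), array([338, 253])), (0.79, array([ 551.9, -337. ,   -2.3]), array([377, 183])), (0.75, array([ 754.2, -303.1,   -3.7]), array([365, 127]))]
top coarse_center [(0.74, array([ 508.6, -133.7,   33. ]), array([321, 195]))]
22.175 [412.4 233.1 320.2] -70.18778010887215 [0.7 0.5 0.2] 51.627836627216276 0.0
```

View pics/w10m.png

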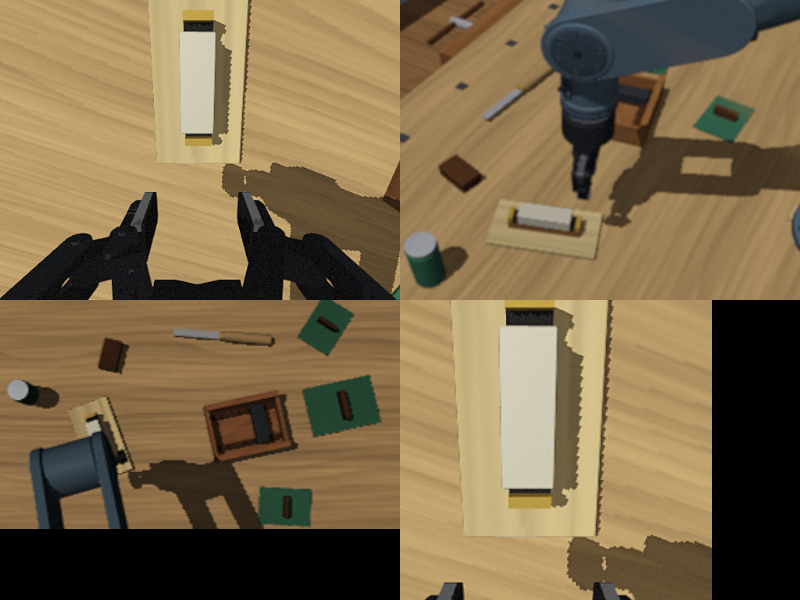

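The montage shows the stone on the rail between both stops, its centreline at column 528 against 529.5 for the stops. The lid lies flat with its handle up, and the coarse stone and the other objects look untouched. I check the lengthwise gaps numerically.

```bash
python3 - <<'E'
from h import *
np.set_printoptions(precision=1,suppress=True)
c=shot('wrist');im=c['image'];cv2.imwrite('pics/w11.png',im)
for u in (246,250,254): print(im[0:200,u,:].astype(int).tolist()[0:0], [ (v,im[v,u].tolist()) for v in list(range(12,50,3))+list(range(164,196,3))] if u==250 else '')
a=np.array([np.cos(np.radians(19.8)),np.sin(np.radians(19.8)),0]);C=np.array([478,256,0])
for n,uv,z in (('stop far',(251,27.2),42),('stone far',(252,40.8),57),('stone near',(252,170.4),57),('stop near',(253,175),42)):
    P=onplane(c,uv,z);print(n,P,(P-C)@a)
for l,r,v,z in ((230,275.6,41,57),(231.6,273.2,170,57),(234,273,27,42),(236.4,271.6,177,42)):
    print((onplane(c,(l,v),z)+onplane(c,(r,v),z))/2@np.array([-a[1],a[0],0]),np.linalg.norm(onplane(c,(l,v),z)-onplane(c,(r,v),z)))
E
```

```text
[] 
[] [(12, [67, 160, 196]), (15, [78, 166, 196]), (18, [75, 163, 195]), (21, [73, 162, 194]), (24, [37, 98, 125]), (27, [15, 11, 2]), (30, [29, 30, 32]), (33, [43, 40, 45]), (36, [29, 27, 35]), (39, [146, 168, 174]), (42, [188, 209, 212]), (45, [185, 205, 210]), (48, [187, 206, 211]), (164, [179, 201, 205]), (167, [184, 203, 210]), (170, [22, 24, 26]), (173, [43, 61, 69]), (176, [46, 120, 146]), (179, [68, 154, 185]), (182, [72, 156, 185]), (185, [82, 159, 187]), (188, [123, 174, 194]), (191, [125, 175, 193]), (194, [126, 174, 193])]
[] 
stop far [528.5 274.7  42. ] 53.8132199310638
stone far [518.7 270.4  57. ] 43.18805094115752
stone near [435.3 240.4  57. ] -45.459391323488596
stop near [428.4 237.1  42. ] -53.00910495161439
78.19082819869394 30.365569712895
78.4750257809295 31.381588820683287
77.68263175614413 27.3014693220149
77.18031464137363 28.47490008358
```

The stone is centred within about 1.5 mm along the rail and 1 mm across it. I hand in.

```bash
python3 -c "
from plant import env
print(env.sign_off())"
```

```text
the job is handed in; nothing more can be done
None
```

I handed the job in at about 22 s, with the green lid flat on the open bench, handle up, and the fine stone on the rest between the stops, centred to about 1.5 mm; the coarse stone, chisel, oil can and offcut look undisturbed in the last pictures, and sign-off returned no verdict.

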